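# Show how to close the power unit

### The arm

A 6-joint arm with a two-finger parallel gripper is mounted at the origin on the work surface; the furniture and walls round the work are solid. World frame = base frame: x ahead of the robot, y to its left, z up, the work surface at z = 0. Lengths are in m, angles in rad, forces in N, time in s.
With the tool pointing down it reaches from about 0.35 to 0.875 m from the base axis. Payload 4.2 kg.
Tool frame: the origin (TCP) lies between the finger pads; the fingertips stand 11 mm ahead of it and the grasp point (between the pads) lies 8 mm behind it (bot.nose_length is the z of the fingertips in the tool frame, in m); z points along the fingers, y is the line along which they close (so a half turn about z gives the same grasp; the last joint's range is limited). The gripper opens to 87 mm and grips with 3 to 60 N. Pads are 19 mm wide; open, the fingers measure 117 mm over their backs; the gripper's body (75 mm by 190 mm) begins 51 mm behind the grasp point.
Start: joints at [1.472, 0.385, 0.008, 0, -1.194, -0.259], TCP at [0.219, 0.585, 0.234] pointing down, gripper open.
Joint ranges: [-3.14, 3.14], [-1.21, 2.06], [-1.07, 1.41], [-3.16, 2.05], [-2.99, -0.16], [-3.1, 3.1]. Speed limits (rad/s): [2.79, 2.79, 3.14, 3.14, 3.14, 3.14].

### API

Orientations are given as a unit quaternion [w, x, y, z].
In Python, from plant import bot gives the robot as it stands. The module is installed in compiled form; this text tells all that it offers.
- The arm moves only by the tool play_rows, never from a script. Its argument "series" is one flat list of numbers, 5 for each row, row after row: the closure, from 0 (fully open) to 1 (shut), then the shift along the tool's x, y, z in m, then the turn about the tool's z in rad. A call has 1 to 12 rows; each row is the pose to reach, as a shift and turn from the pose commanded when the call began, along the tool's axes at that moment; what a row does not reach only later rows make up. A row lasts 1/10 s, in which the tool goes at most 50 mm and 8.59 degrees, less where a joint would pass 70% of its speed; a pose out of reach is approached as far as the arm can. A call with a gripper value outside its range is refused whole. The fingers move at their own pace and stop on an object; "newtons" is the grip in N (left out, the last holds). Time passes only in rows, so rows that repeat a pose let the fingers close. It gives the time, the measured TCP pose, the force, the opening and the grip force at its end, in the units of the state.
- bot.get_obs(): the state, without advancing time (a new reading comes with each control period).
- bot.capture(name): name is "side" or "top" or "wrist"; returns a dict with "color" (384x512x3 uint8, red, green, blue), "mtx" (3x3 intrinsics, pixels), "k1" (the pictures are not rectified: a ray, as slopes to the right and down, at radius r is drawn at 1 + k1 r^2 times it, then the intrinsics apply), "world_from_camera" (4x4, takes a point from camera to world coordinates). Camera axes: x right, y down, z forward; pixel columns grow to the right and rows downward; lengths in m; the calibration is good to about 2 mm. A picture is of the moment at which its call begins. There is no depth.
- bot.hand_in(): hands the job in; it is judged then, once.
The state is a dict: "t": time; "q": joint angles; "qd": joint speeds; "effort": joint torques, N m; "position": TCP position; "eef_rot": TCP orientation; "force": force on the tool from outside, world axes, zero at the start; "torque": the same for the moment, N m; "finger_gap": finger opening in m; "gripper_force": force on a finger pad.
Only numpy, scipy, OpenCV 4.12 (cv2) and the standard library are available. Lean on these libraries where they do the work, as an engineer would, in place of code of your own. Each camera call takes 0.05 s, during which the arm holds its last target. There are 200 camera calls.

### The job

A colleague is about to close up the small power unit: show them the job by pointing straight down with the fingertips from about 3 cm above, keeping still for two seconds each time. Point first at the empty screw hole in the unit's cover, then at the spare brass screw standing on the round clear lid, and last at the middle of the handle of the red-and-black screwdriver, and finish there, still pointing at it. Touch and move nothing, and travel well above everything, so that you never seem to point at one of the fitted screws or at the amber screwdriver.

Things in the scene. Friction and masses are not known exactly. Their poses are not given: they have to be found in the camera images.
- power_unit: Power unit to be closed: aluminium box, 130 x 90 x 42 mm high, with a dark cover with black vent slots and a screw place at each corner, each on a white ring 21 mm across. Three places have brass screws (heads 16 mm across, 6 mm above the cover); one has none. It stands loose on the worktop at any yaw. Origin: centre of its underside; x along the 130 mm side, z up. Fitted screws lie at x, y = (-52, 32), (-52, -32) and (52, -32) mm, the empty hole at (52, 32) mm.
- empty_hole (a point): Mouth of the empty screw hole: a black disc 9 mm across in a white ring, level with the cover's top, 42 mm above the worktop.
- screw_a (a point): Top of the head of one fitted brass screw, 48 mm above the worktop. Not to be pointed at.
- screw_b (a point): Top of the head of another fitted brass screw, 48 mm above the worktop. Not to be pointed at.
- screw_c (a point): Top of the head of the third fitted brass screw, 48 mm above the worktop. Not to be pointed at.
- clear_lid: Round, flat, whitish clear lid, 113 mm across and 7 mm high, lying loose on the worktop. Origin: centre of its underside.
- spare_screw: Spare brass screw standing head down on the clear lid, somewhere near its middle: head 16 mm across and 6 mm high, shank 7 mm thick pointing up, 24 mm high in all. Loose. Origin: centre of the underside of the head.
- spare_tip (a point): Upper end of the spare screw's shank, 31 mm above the worktop.
- driver_red: Screwdriver with a red and black handle, 135 mm long and 20 mm thick, lying loose on the worktop. Origin: middle of its length, at the underside; y runs from the steel blade (y from -67 to 0 mm) to the handle (0 to 66 mm).
- red_handle (a point): Top of the middle of the red-and-black handle, 19 mm above the worktop: the point to show.
- driver_amber: Screwdriver with an amber handle, 170 mm long and 24 mm thick, lying loose beside the red one, on its left or right. Origin: middle of its length, at the underside; y runs from the blade to the handle.
- amber_handle (a point): Top of the middle of the amber handle, 22 mm above the worktop. Not to be pointed at.
- cutters_red: Red-handled flush cutters, 45 x 130 x 11 mm, lying loose. Leave alone. Origin: centre of the underside.
- black_tape: Roll of black tape, 50 mm across, 18 mm high, lying flat, loose. Leave alone. Origin: centre of the underside.
Mind the look-alikes: they are no part of the job. There is more than one size of the power_unit; the job needs the smaller.

How it is judged:
By the outcome, as a careful person would: the job done as asked, in the order asked, and still so for the second after the job is handed in, with the robot touching nothing.
It also fails if it takes over 56 s, if anything falls off the work surface, if the arm or the gripper's body presses on something with over 40 N, if the wrist force passes 120 N, or if a joint passes its speed limit or range.

## Working session

There is one attempt and no reset: what is moved stays moved. The work goes in short steps, Python scripts to look and compute and a tool call to move; the robot and the scene stay as the last step left them, time stands still between calls to the robot, and variables do not carry over. Pictures are saved under pics/ and viewed, at most 10 in all, crops included, and the job is handed in when it is done.

Besides the shell and the picture viewer there is one more tool, called after "Request:" as name(argument=value, ...) on one line, values as JSON. play_rows: Moves the arm, as the interface text tells. Its arguments: {"type":"object","properties":{"series":{"type":"array","items":{"type":"number"}},"newtons":{"type":"number"}},"required":["series"]}

```bash
mkdir -p pics
cat > h.py <<'E'
import numpy as np, cv2
from plant import bot
def shot(n,f):
    c=bot.capture(n); cv2.imwrite(f,c["color"][:,:,::-1]); np.savez(f[:-4]+'.npz',**c); return c
def ray(c,uv):
    K=c["mtx"]; d=(np.array(uv,float)-K[:2,2])/[K[0,0],K[1,1]]
    s=d.copy()
    for _ in range(20): s=d/(1+float(c["k1"])*(s@s))
    T=c["world_from_camera"]; return T[:3,3],T[:3,:3]@np.r_[s,1]
def onz(c,uv,z):
    o,r=ray(c,uv); return o+r*(z-o[2])/r[2]
def proj(c,p):
    T=c["world_from_camera"]; q=T[:3,:3].T@(np.array(p)-T[:3,3]); s=q[:2]/q[2]; s=s*(1+float(c["k1"])*(s@s))
    return s*[c["mtx"][0,0],c["mtx"][1,1]]+c["mtx"][:2,2]
E
python3 - <<'E'
from h import *
for n in("top","side","wrist"):
    c=shot(n,f'pics/{n}0.png'); print(n,c["world_from_camera"].round(3).tolist(),c["mtx"].round(1).tolist(),c["k1"])
o=bot.get_obs(); print(o["t"],o["position"],o["eef_rot"],o["finger_gap"],bot.nose_length)
E
```

```text
top [[-0.015, -0.996, 0.085, 0.371], [-1.0, 0.015, 0.006, -0.168], [-0.007, -0.085, -0.996, 1.002], [0.0, 0.0, 0.0, 1.0]] [[431.4, 0.0, 254.7], [0.0, 431.4, 187.2], [0.0, 0.0, 1.0]] -0.08606577129371915
side [[-0.997, -0.051, 0.057, 0.427], [-0.075, 0.493, -0.867, 0.534], [0.016, -0.869, -0.495, 0.481], [0.0, 0.0, 0.0, 1.0]] [[354.5, 0.0, 257.3], [0.0, 354.5, 194.8], [0.0, 0.0, 1.0]] -0.05422523854762202
wrist [[-0.35, -0.898, -0.266, 0.292], [-0.937, 0.337, 0.097, 0.559], [0.002, 0.283, -0.959, 0.384], [0.0, 0.0, 0.0, 1.0]] [[292.5, 0.0, 260.9], [0.0, 292.5, 193.1], [0.0, 0.0, 1.0]] -0.04872822026890231
0.15 [0.21872343 0.58502461 0.23271721] [ 8.25876839e-04  9.84030463e-01 -1.77998197e-01 -8.97941437e-05] 0.08701425118774299 0.011
```

View pics/top0.png

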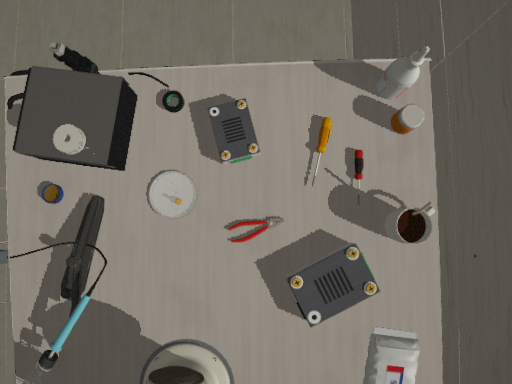

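View pics/side0.png

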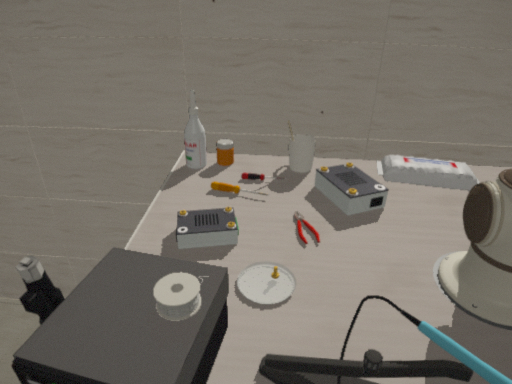

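The top view shows these candidates:
- **Empty hole:** the small unit's is at (214,112). The larger unit's at (314,317) is a look-alike. The small unit's fitted screws are at (241,104), (253,148) and (226,155).
- **Spare screw:** on the lid at about (178,201). The lid on the black box at (69,139) is something else.
- **Red-and-black handle:** at (359,164). The amber driver is at (324,133) and the red cutters at (250,231).

I choose the small unit, the lid on the table and the red-and-black driver. Next I'll measure them and check with a close crop.

```bash
cat > m.py <<'E'
from h import *
T={k:v for k,v in np.load('pics/top0.npz').items()}
S={k:v for k,v in np.load('pics/side0.npz').items()}
def tri(a,b):
    (o,r),(p,s)=ray(T,a),ray(S,b); r=r/np.linalg.norm(r); s=s/np.linalg.norm(s)
    t=np.linalg.lstsq(np.c_[r,-s],p-o,rcond=None)[0]; A,B=o+t[0]*r,p+t[1]*s
    return ((A+B)/2).round(3),np.linalg.norm(A-B).round(4)
sc=[onz(T,p,.048) for p in((241,104),(253,148),(226,155))]
h=onz(T,(214,112),.042)
print('hole',h.round(3),'screws',[s[:2].round(3).tolist() for s in sc],'dists',[np.linalg.norm((s-h)[:2]).round(3) for s in sc])
print('big',onz(T,(314,317),.055).round(3),[np.linalg.norm((onz(T,p,.06)-onz(T,(314,317),.055))[:2]).round(3) for p in((297,283),(353,254),(371,288))])
print('tri hole',tri((214,112),(183,230)))
hs=cv2.cvtColor(T['color'],cv2.COLOR_RGB2HSV)
def blobs(m,name,z,lim):
    n,l,st,ce=cv2.connectedComponentsWithStats(m.astype(np.uint8))
    for i in range(1,n):
        if st[i,4]>lim: print(name,ce[i].round(1),st[i],onz(T,ce[i],z).round(3))
H,Sa,V=[hs[...,i].astype(int) for i in range(3)]
blobs((Sa>130)&(V>100)&((H<6)|(H>172)),'red',.01,12)
blobs((Sa>130)&(V>120)&(H>=10)&(H<30),'amber/brass',.01,12)
# box top corners, lid on it, and tall items
print('box',tri((32,68),(145,252)),tri((135,83),(66,383)),tri((69,139),(178,285)))
print('lid centre',onz(T,(172,194),.007).round(3),'bottle tip',tri((424,50),(192,95)))
a=cv2.resize(T['color'][85:225,140:280],None,fx=4,fy=4,interpolation=2)[:,:,::-1]
b=cv2.resize(T['color'][110:210,290:390],(240,240),interpolation=2)[:,:,::-1]
b=np.vstack([b,np.zeros((320,240,3),np.uint8)])
cv2.imwrite('pics/crop.png',np.hstack([a,b]))
E
python3 m.py
```

```text
hole [ 0.626 -0.072  0.042] screws [[0.641, -0.134], [0.54, -0.16], [0.525, -0.099]] dists [np.float64(0.064), np.float64(0.123), np.float64(0.104)]
big [ 0.167 -0.287  0.055] [np.float64(0.083), np.float64(0.161), np.float64(0.139)]
tri hole (array([ 0.626, -0.072,  0.039]), np.float64(0.0011))
red [359.5 153.6] [357 150   6   8  38] [ 0.53  -0.408  0.01 ]
red [359.2 176. ] [357 174   5   5  23] [ 0.478 -0.405  0.01 ]
red [247.1 223.6] [228 221  39   9 138] [ 0.372 -0.143  0.01 ]
red [250.5 235.2] [231 226  37  16 132] [ 0.345 -0.151  0.01 ]
red [395.1 368.6] [387 366  17   7  92] [ 0.035 -0.476  0.01 ]
amber/brass [241.1 103.8] [239 101   6   6  24] [ 0.653 -0.133  0.01 ]
amber/brass [325.2 134.5] [319 117  13  36 233] [ 0.576 -0.329  0.01 ]
amber/brass [407.9 130.5] [404 129   9   5  17] [ 0.584 -0.525  0.01 ]
amber/brass [252.6 147.4] [250 145   6   6  24] [ 0.548 -0.159  0.01 ]
amber/brass [225.3 154.7] [223 152   6   6  24] [ 0.532 -0.095  0.01 ]
amber/brass [178.3 201. ] [176 199   6   5  24] [0.426 0.015 0.01 ]
amber/brass [352.5 253.3] [349 249   8   9  44] [ 0.3   -0.384  0.01 ]
amber/brass [296.5 282. ] [293 278   9   9  49] [ 0.237 -0.254  0.01 ]
amber/brass [370.4 288.1] [367 284   8   9  48] [ 0.22  -0.423  0.01 ]
box (array([0.616, 0.235, 0.245]), np.float64(0.0931)) (array([ 0.785,  0.175, -0.153]), np.float64(0.0385)) (array([0.547, 0.211, 0.159]), np.float64(0.0013))
lid centre [0.443 0.03  0.007] bottle tip (array([ 0.693, -0.49 ,  0.221]), np.float64(0.0025))
```

View pics/crop.png

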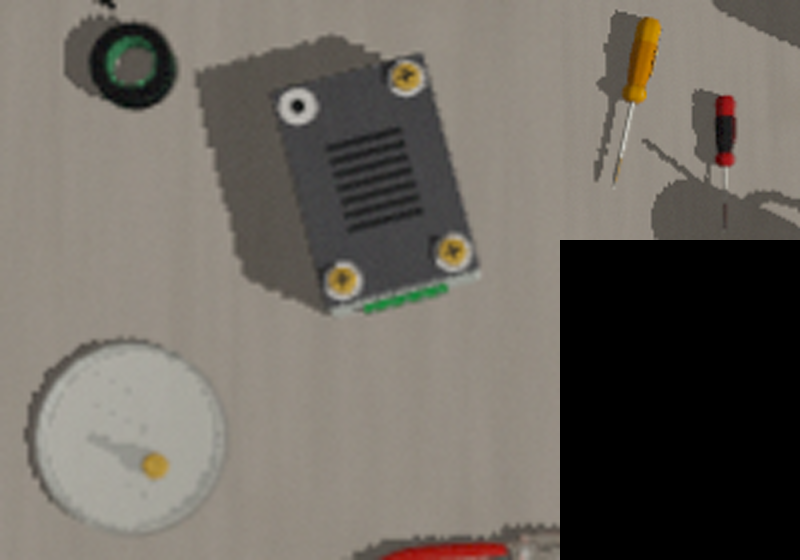

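View pics/wrist0.png

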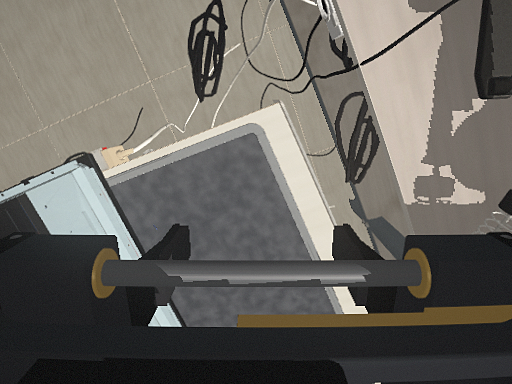

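The crop confirms the choices. The hole is a black disc in a white ring at (214.2,111.3). The spare screw on the lid is at (178.5,201), and the driver has a red-black-red handle around (359.3,165). The wrist picture shows only a side table with clutter under the gripper. Before setting the travel height I'll check how tall the obstacles are.

```bash
cat > m2.py <<'E'
from m import *
print('----')
print('hole',tri((214.2,111.3),(183,230)),onz(T,(214.2,111.3),.042).round(4))
print('tip',onz(T,(178.5,201),.025).round(4), onz(T,(178.5,201),.031).round(4),'tri',tri((178.5,201),(276,269)))
g=onz(T,(359.3,164.8),.01).round(4); print('red',g)
for n,a,b in(('knob',(74,262),(373,358)),('iron',(88,297),(421,323)),('mug rim',(410,225),(302,137)),('bottle',(424,50),(192,92)),('cap',(411,115),(225,142)),('boxlid',(69,139),(178,285)),('tape',(173,101),(0,0))): print(n,tri(a,b))
for p in((135,83),(125,170),(29,67)): print('box edge @.13',onz(T,p,.13).round(3))
E
python3 m2.py | sed -n '/----/,$p'
```

```text
----
hole (array([ 0.627, -0.072,  0.039]), np.float64(0.0026)) [ 0.6273 -0.0726  0.042 ]
tip [0.425  0.0118 0.025 ] [0.4247 0.0107 0.031 ] tri (array([0.424, 0.013, 0.021]), np.float64(0.002))
red [ 0.5037 -0.4062  0.01  ]
knob (array([0.292, 0.233, 0.073]), np.float64(0.0007))
iron (array([0.222, 0.192, 0.097]), np.float64(0.0014))
mug rim (array([ 0.363, -0.486,  0.107]), np.float64(0.0004))
bottle (array([ 0.691, -0.486,  0.231]), np.float64(0.0002))
cap (array([ 0.604, -0.513,  0.07 ]), np.float64(0.0037))
boxlid (array([0.547, 0.211, 0.159]), np.float64(0.0013))
tape (array([0.653, 0.032, 0.433]), np.float64(0.2732))
box edge @.13 [0.668 0.086 0.13 ]
box edge @.13 [0.485 0.103 0.13 ]
box edge @.13 [0.713 0.32  0.13 ]
```

Nothing along the way is taller than about 0.16 m; the bottle (0.23 m) is off the path. I'll rise to TCP z ≈ 0.35, close the fingers in the air so they make one pointer, and head for the hole.

Request:
play_rows(series=[0.97, 0, 0, -0.04, 0, 0.97, 0, 0, -0.08, 0, 0.97, 0, 0, -0.12, 0, 0.97, 0.02, 0.016, -0.12, 0, 0.97, 0.05, 0.039, -0.12, 0, 0.97, 0.085, 0.066, -0.12, 0, 0.97, 0.12, 0.093, -0.12, 0, 0.97, 0.155, 0.12, -0.12, 0, 0.97, 0.19, 0.147, -0.12, 0, 0.97, 0.225, 0.174, -0.12, 0, 0.97, 0.26, 0.201, -0.12, 0, 0.97, 0.29, 0.224, -0.12, 0], newtons=5)

```text
t: 1.35
position: [0.4125, 0.272, 0.3535]
eef_rot: [0.0, 0.984, -0.178, -0.0]
force: [0.0, -0.7, -0.7]
finger_gap: 0.0045
gripper_force: 0.0
```

Request:
play_rows(series=[0.97, 0.03, 0.023, 0, 0, 0.97, 0.065, 0.05, 0, 0, 0.97, 0.1, 0.077, 0, 0, 0.97, 0.135, 0.104, 0, 0, 0.97, 0.17, 0.131, 0, 0, 0.97, 0.205, 0.158, 0, 0, 0.97, 0.24, 0.185, 0, 0, 0.97, 0.275, 0.212, 0, 0, 0.97, 0.3, 0.231, 0, 0, 0.97, 0.316, 0.244, 0, 0, 0.97, 0.323, 0.249, 0, 0, 0.97, 0.323, 0.249, 0, 0])

```text
t: 2.55
position: [0.6275, -0.0729, 0.3527]
eef_rot: [0.0, 0.984, -0.179, -0.001]
force: [-0.4, 0.3, -0.9]
finger_gap: 0.0025
gripper_force: 0.0
```

Run:
```python
from h import *
c=shot('wrist','pics/w1.png'); o=bot.get_obs(); print(o["position"],o["finger_gap"])
print(proj(c,[.6273,-.0726,.042]), proj(c,o["position"]-[0,0,.011]))
```

```text
[ 0.627183   -0.07207305  0.35308884] 0.0025981434302553945
[261.09289136 157.33346094] [261.18754962 240.57355011]
```

View pics/w1.png

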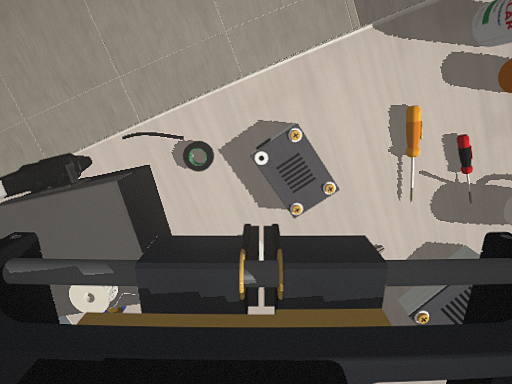

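The wrist view shows the small unit's empty hole at (261,158), against a predicted (261.1,157.3), so the position is good. I'll descend 0.27 m, which leaves the tips 3 cm above the cover, and hold.

Request:
play_rows(series=[0.97, 0, 0, 0.02, 0, 0.97, 0, 0, 0.05, 0, 0.97, 0, 0, 0.085, 0, 0.97, 0, 0, 0.12, 0, 0.97, 0, 0, 0.155, 0, 0.97, 0, 0, 0.19, 0, 0.97, 0, 0, 0.22, 0, 0.97, 0, 0, 0.24, 0, 0.97, 0, 0, 0.255, 0, 0.97, 0, 0, 0.264, 0, 0.97, 0, 0, 0.269, 0, 0.97, 0, 0, 0.27, 0])

```text
t: 3.8
position: [0.6274, -0.0717, 0.0838]
eef_rot: [-0.0, 0.984, -0.178, 0.0]
force: [-0.3, -0.9, 1.0]
finger_gap: 0.0028
gripper_force: 0.0
```

Request:
play_rows(series=[0.97, 0, 0, 0, 0, 0.97, 0, 0, 0, 0, 0.97, 0, 0, 0, 0, 0.97, 0, 0, 0, 0, 0.97, 0, 0, 0, 0, 0.97, 0, 0, 0, 0, 0.97, 0, 0, 0, 0, 0.97, 0, 0, 0, 0, 0.97, 0, 0, 0, 0, 0.97, 0, 0, 0, 0, 0.97, 0, 0, 0, 0, 0.97, 0, 0, 0, 0])

```text
t: 5.0
position: [0.6274, -0.0723, 0.0836]
eef_rot: [0.0, 0.984, -0.178, -0.0]
force: [0.0, -0.4, -0.8]
finger_gap: 0.0028
gripper_force: 0.0
```

Request:
play_rows(series=[0.97, 0, 0, 0, 0, 0.97, 0, 0, 0, 0, 0.97, 0, 0, 0, 0, 0.97, 0, 0, 0, 0, 0.97, 0, 0, 0, 0, 0.97, 0, 0, 0, 0, 0.97, 0, 0, 0, 0, 0.97, 0, 0, 0, 0, 0.97, 0, 0, 0, 0, 0.97, 0, 0, 0, 0, 0.97, 0, 0, 0, 0, 0.97, 0, 0, 0, 0])

```text
t: 6.2
position: [0.6274, -0.0723, 0.0836]
eef_rot: [0.0, 0.984, -0.178, -0.0]
force: [0.2, 0.2, -0.5]
finger_gap: 0.0028
gripper_force: 0.0
```

Run:
```python
from h import *
c=shot('top','pics/t1.png'); s=shot('side','pics/s1.png'); o=bot.get_obs(); print(o["position"],o["finger_gap"],o["t"])
a=cv2.resize(s['color'][190:290,140:300],(640,400),interpolation=2)[:,:,::-1]
cv2.imwrite('pics/s1c.png',a)
```

```text
[ 0.62737216 -0.07231319  0.0835417 ] 0.002920697940273996 6.3
```

View pics/s1c.png

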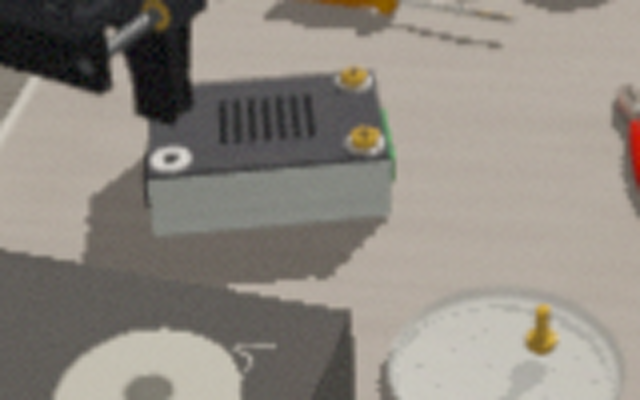

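The side crop shows the fingertips (166,120 in the crop) hovering over the small unit's hole, whose ring is at (171,158), and touching nothing. The spare screw's tip is at (543,308). Next: up 0.22 m and over to the spare screw.

Request:
play_rows(series=[0.97, 0, 0, -0.02, 0, 0.97, 0, 0, -0.05, 0, 0.97, 0, 0, -0.09, 0, 0.97, 0, 0, -0.13, 0, 0.97, 0, 0, -0.17, 0, 0.97, 0, 0, -0.2, 0, 0.97, 0, 0, -0.22, 0, 0.97, -0.02, -0.001, -0.22, 0, 0.97, -0.05, -0.002, -0.22, 0, 0.97, -0.085, -0.003, -0.22, 0, 0.97, -0.12, -0.004, -0.22, 0, 0.97, -0.155, -0.005, -0.22, 0])

```text
t: 7.5
position: [0.4825, -0.0131, 0.3034]
eef_rot: [-0.0, 0.984, -0.178, -0.0]
force: [0.7, 1.1, 0.5]
finger_gap: 0.0024
gripper_force: 0.0
```

Request:
play_rows(series=[0.97, -0.03, -0.001, 0, 0, 0.97, -0.05, -0.002, 0, 0, 0.97, -0.061, -0.002, 0, 0, 0.97, -0.064, -0.0025, 0, 0, 0.97, -0.064, -0.0025, 0, 0])

```text
t: 8.0
position: [0.4252, 0.0115, 0.3038]
eef_rot: [-0.0, 0.984, -0.178, 0.0]
force: [0.2, 0.8, 0.7]
finger_gap: 0.0027
gripper_force: 0.0
```

Run:
```python
from h import *
c=shot('wrist','pics/w2.png'); o=bot.get_obs(); print(o["position"],o["eef_rot"].round(3))
hs=cv2.cvtColor(c['color'],cv2.COLOR_RGB2HSV).astype(int)
p=proj(c,[.4247,.0115,.031]); print('pred tip',p,'head',proj(c,[.4247,.0115,.007]))
m=((hs[...,1]>120)&(hs[...,2]>100)&(hs[...,0]>9)&(hs[...,0]<32)).astype(np.uint8)
n,l,st,ce=cv2.connectedComponentsWithStats(m)
for i in range(1,n):
    if st[i,4]>8 and np.hypot(*(ce[i]-p))<60: print(ce[i],st[i])
x,y=p.astype(int)
cv2.imwrite('pics/w2c.png',cv2.resize(c['color'][max(0,y-40):y+40,x-50:x+50],None,fx=6,fy=6,interpolation=2)[:,:,::-1]); print(x,y)
```

```text
[0.42549812 0.01142445 0.3036061 ] [ 0.     0.984 -0.178  0.   ]
pred tip [261.56312332 162.13221598] head [261.52564235 159.32344617]
[260.         160.04761905] [256 156   9   9  63]
261 162
```

View pics/w2c.png

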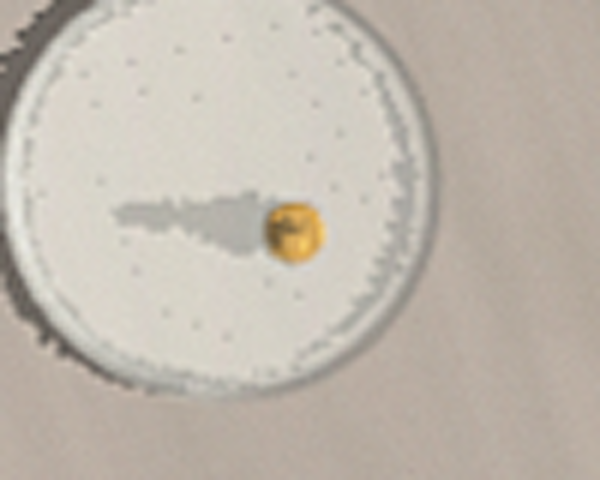

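The close view shows the spare screw's head at (260,160), 1.5 px left of the prediction, so I'll correct by about 1.5 mm. I'll descend 0.231 m, leaving the tips 3 cm above the shank's end, and hold.

Request:
play_rows(series=[0.97, 0, -0.0015, 0.02, 0, 0.97, 0, -0.0015, 0.05, 0, 0.97, 0, -0.0015, 0.08, 0, 0.97, 0, -0.0015, 0.11, 0, 0.97, 0, -0.0015, 0.14, 0, 0.97, 0, -0.0015, 0.165, 0, 0.97, 0, -0.0015, 0.185, 0, 0.97, 0, -0.0015, 0.203, 0, 0.97, 0, -0.0015, 0.217, 0, 0.97, 0, -0.0015, 0.226, 0, 0.97, 0, -0.0015, 0.23, 0, 0.97, 0, -0.0015, 0.231, 0])

```text
t: 9.25
position: [0.4257, 0.0127, 0.0722]
eef_rot: [0.0, 0.984, -0.178, -0.0]
force: [-1.1, -1.1, 0.1]
finger_gap: 0.0026
gripper_force: 0.0
```

Request:
play_rows(series=[0.97, 0, 0, 0, 0, 0.97, 0, 0, 0, 0, 0.97, 0, 0, 0, 0, 0.97, 0, 0, 0, 0, 0.97, 0, 0, 0, 0, 0.97, 0, 0, 0, 0, 0.97, 0, 0, 0, 0, 0.97, 0, 0, 0, 0, 0.97, 0, 0, 0, 0, 0.97, 0, 0, 0, 0, 0.97, 0, 0, 0, 0, 0.97, 0, 0, 0, 0])

```text
t: 10.45
position: [0.4254, 0.0128, 0.0725]
eef_rot: [0.0, 0.984, -0.178, -0.0]
force: [-0.4, -0.4, 0.2]
finger_gap: 0.0025
gripper_force: 0.0
```

Request:
play_rows(series=[0.97, 0, 0, 0, 0, 0.97, 0, 0, 0, 0, 0.97, 0, 0, 0, 0, 0.97, 0, 0, 0, 0, 0.97, 0, 0, 0, 0, 0.97, 0, 0, 0, 0, 0.97, 0, 0, 0, 0, 0.97, 0, 0, 0, 0, 0.97, 0, 0, 0, 0, 0.97, 0, 0, 0, 0, 0.97, 0, 0, 0, 0, 0.97, 0, 0, 0, 0])

```text
t: 11.65
position: [0.4254, 0.0128, 0.0725]
eef_rot: [0.0, 0.984, -0.178, -0.0]
force: [0.5, 0.8, -0.0]
finger_gap: 0.0029
gripper_force: 0.0
```

Run:
```python
from h import *
s=shot('side','pics/s2.png'); o=bot.get_obs(); P=o["position"];print(P,o["t"])
q=o["eef_rot"]; w,x,y,z=q
from scipy.spatial.transform import Rotation as R
M=R.from_quat([x,y,z,w]); print('to red (tool axes)',M.inv().apply(np.array([.5037,-.4062,.06])-P).round(4))
cv2.imwrite('pics/s2c.png',cv2.resize(s['color'][200:310,200:340],(560,440),interpolation=2)[:,:,::-1])
```

```text
[0.42542044 0.01282039 0.07256001] 11.7
to red (tool axes) [0.2201 0.3651 0.0126]
```

View pics/s2c.png

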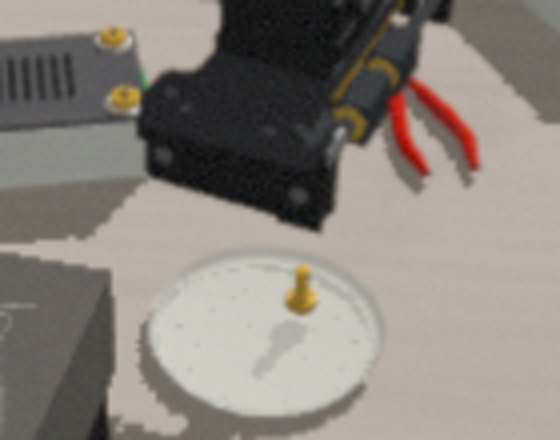

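The screw stands untouched on the lid at (302,285 in the crop), with the gripper above it. The fingertips are hidden behind the gripper's body, but the measured pose is right. Next: up 0.22 m and over to the red driver.

Request:
play_rows(series=[0.97, 0, 0, -0.02, 0, 0.97, 0, 0, -0.05, 0, 0.97, 0, 0, -0.09, 0, 0.97, 0, 0, -0.13, 0, 0.97, 0, 0, -0.17, 0, 0.97, 0, 0, -0.2, 0, 0.97, 0, 0, -0.22, 0, 0.97, 0.01, 0.017, -0.22, 0, 0.97, 0.025, 0.042, -0.22, 0, 0.97, 0.045, 0.075, -0.22, 0, 0.97, 0.065, 0.108, -0.22, 0, 0.97, 0.085, 0.141, -0.22, 0])

```text
t: 12.9
position: [0.4556, -0.1504, 0.2926]
eef_rot: [-0.0, 0.984, -0.178, 0.0]
force: [0.8, 0.4, 0.2]
finger_gap: 0.0023
gripper_force: 0.0
```

Request:
play_rows(series=[0.97, 0.02, 0.033, 0, 0, 0.97, 0.04, 0.066, 0, 0, 0.97, 0.06, 0.1, 0, 0, 0.97, 0.08, 0.133, 0, 0, 0.97, 0.1, 0.166, 0, 0, 0.97, 0.118, 0.196, 0, 0, 0.97, 0.129, 0.214, 0, 0, 0.97, 0.134, 0.222, 0, 0, 0.97, 0.135, 0.224, 0, 0, 0.97, 0.135, 0.224, 0, 0])

```text
t: 13.9
position: [0.5035, -0.4055, 0.2924]
eef_rot: [-0.0, 0.984, -0.178, -0.0]
force: [-0.3, -0.1, 0.1]
finger_gap: 0.0024
gripper_force: 0.0
```

Run:
```python
from h import *
c=shot('wrist','pics/w3.png'); o=bot.get_obs(); print(o["position"],o["eef_rot"].round(3),o["q"].round(2))
p=proj(c,[.5037,-.4062,.01]); print('pred',p)
hs=cv2.cvtColor(c['color'],cv2.COLOR_RGB2HSV).astype(int)
m=((hs[...,1]>130)&(hs[...,2]>80)&((hs[...,0]<6)|(hs[...,0]>172))).astype(np.uint8)
n,l,st,ce=cv2.connectedComponentsWithStats(m)
for i in range(1,n):
    if st[i,4]>8 and np.hypot(*(ce[i]-p))<60: print(ce[i],st[i],onz(c,ce[i],.01).round(4))
cv2.imwrite('pics/w3c.png',cv2.resize(c['color'],(768,576),interpolation=2)[:,:,::-1])
```

```text
[ 0.50357219 -0.4051986   0.29276385] [-0.     0.984 -0.178 -0.   ] [-0.43  0.39  0.16 -0.   -1.34  1.64]
pred [261.76910206 160.19251571]
[255.61676647 144.95808383] [249 137  15  16 167] [ 0.5282 -0.4056  0.01  ]
[266.26506024 177.45783133] [260 173  13  10  83] [ 0.4764 -0.4033  0.01  ]
```

View pics/w3c.png

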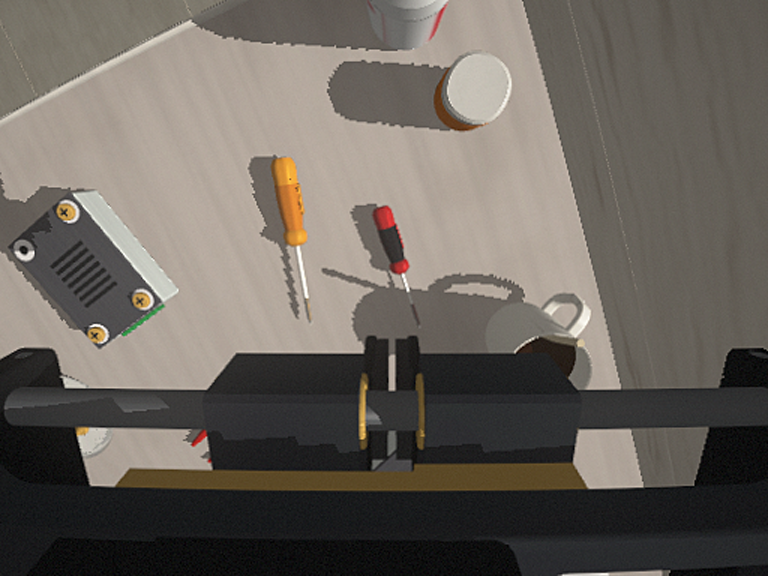

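The wrist view shows the red-black-red handle from (254,137) to (267,183). Its middle, (261,160), matches the predicted (261.8,160.2), and the amber driver is well off to the left. The mug with its stick is near the hand's right end, so I'll turn 0.36 rad away from it while still high. Then I'll descend.

Request:
play_rows(series=[0.97, 0, 0, 0, -0.06, 0.97, 0, 0, 0, -0.15, 0.97, 0, 0, 0, -0.25, 0.97, 0, 0, 0, -0.33, 0.97, 0, 0, 0, -0.36, 0.97, 0, 0, 0.02, -0.36, 0.97, 0, 0, 0.05, -0.36, 0.97, 0, 0, 0.08, -0.36, 0.97, 0, 0, 0.11, -0.36, 0.97, 0, 0, 0.13, -0.36, 0.97, 0, 0, 0.14, -0.36, 0.97, 0, 0, 0.14, -0.36])

```text
t: 15.15
position: [0.5032, -0.4053, 0.1515]
eef_rot: [-0.001, 1.0, 0.001, -0.001]
force: [0.4, 0.2, 0.9]
finger_gap: 0.0028
gripper_force: 0.0
```

Request:
play_rows(series=[0.97, 0, 0, 0.01, 0, 0.97, 0, 0, 0.03, 0, 0.97, 0, 0, 0.05, 0, 0.97, 0, 0, 0.068, 0, 0.97, 0, 0, 0.081, 0, 0.97, 0, 0, 0.089, 0, 0.97, 0, 0, 0.092, 0, 0.97, 0, 0, 0.0925, 0, 0.97, 0, 0, 0.0925, 0, 0.97, 0, 0, 0.0925, 0, 0.97, 0, 0, 0.0925, 0, 0.97, 0, 0, 0.0925, 0])

```text
t: 16.35
position: [0.5038, -0.4062, 0.0605]
eef_rot: [0.0, 1.0, 0.001, 0.0]
force: [0.1, -0.1, -0.4]
finger_gap: 0.0025
gripper_force: 0.0
```

Request:
play_rows(series=[0.97, 0, 0, 0, 0, 0.97, 0, 0, 0, 0, 0.97, 0, 0, 0, 0, 0.97, 0, 0, 0, 0, 0.97, 0, 0, 0, 0, 0.97, 0, 0, 0, 0, 0.97, 0, 0, 0, 0, 0.97, 0, 0, 0, 0, 0.97, 0, 0, 0, 0, 0.97, 0, 0, 0, 0, 0.97, 0, 0, 0, 0, 0.97, 0, 0, 0, 0])

```text
t: 17.55
position: [0.5037, -0.4061, 0.0601]
eef_rot: [0.0, 1.0, 0.001, 0.0]
force: [-0.6, 0.2, -0.2]
finger_gap: 0.0026
gripper_force: 0.0
```

Request:
play_rows(series=[0.97, 0, 0, 0, 0, 0.97, 0, 0, 0, 0, 0.97, 0, 0, 0, 0, 0.97, 0, 0, 0, 0, 0.97, 0, 0, 0, 0, 0.97, 0, 0, 0, 0, 0.97, 0, 0, 0, 0, 0.97, 0, 0, 0, 0, 0.97, 0, 0, 0, 0, 0.97, 0, 0, 0, 0, 0.97, 0, 0, 0, 0, 0.97, 0, 0, 0, 0])

```text
t: 18.75
position: [0.5036, -0.4061, 0.0601]
eef_rot: [0.0, 1.0, 0.001, 0.0]
force: [0.5, -0.1, -0.5]
finger_gap: 0.0024
gripper_force: 0.0
```

Run:
```python
from h import *
s=shot('side','pics/s3.png'); o=bot.get_obs(); print(o["position"],o["t"],o["force"])
cv2.imwrite('pics/s3c.png',cv2.resize(s['color'][90:220,170:350],(720,520),interpolation=2)[:,:,::-1])
```

```text
[ 0.50363923 -0.40611914  0.06005543] 18.8 [-0.40488763  0.20756121  0.48676275]
```

View pics/s3c.png

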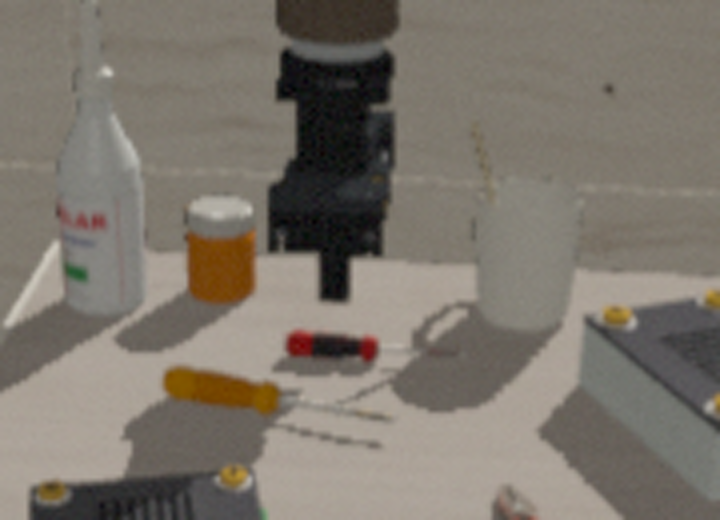

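The side crop shows the closed fingertips at (335,298), straight above the middle of the red-and-black handle at (333,346). Nothing is touched. The hold has lasted over 2 s, so I'm handing in.

```bash
python3 -c "
from plant import bot
print(bot.hand_in())"
```

```text
the job is handed in; nothing more can be done
None
```

I pointed at the empty hole, the spare screw and the red-and-black handle in that order, each from about 3 cm above for over 2 s. I touched nothing and handed the job in at about 19 s, still pointing at the handle.

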